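Take the left-hand cap off the fuel-gas outlet

TASK

Unscrew the red-banded hexagon brass cap from the gas block's outlet and stand it in the blue tray, open end down. It is a fuel-gas fitting with a left-hand (reverse) thread, so it loosens clockwise seen from above. Do not force, cock or pull it on its thread: follow it up gently by feel as it unscrews, set it down gently, and leave the bottle, the electrode and the silver weight alone.

Things in the scene. Friction and masses are not known exactly. Their poses are not given: they have to be found in the camera images.
- red_band_cap: Closed brass hexagon cap, 38 mm across flats, 44 over corners, 38 high, 0.1 to 0.2 kg; red band 20 to 26 mm up. Origin: centre of its open lower rim; z up to the closed top. Its flats face 30, 90, 150... degrees from its x axis; grip two parallel flats from above. Thread play: about 1 mm axially and sideways; beyond it the wrist feels 5 to 10 N per mm, the thread thrice that: keep under 10 N.
- gas_block: Aluminium block 62 x 92 x 42 mm on a steel base 86 x 120 mm, bolted to the bench, with a dial on the front (-x) and a hose barb on the +y side (reaching 79 mm from the centre). Origin at the centre of its underside, z up. Nothing but the capped outlet stands above its 42 mm high top.
- outlet (a point): On the outlet's axis at the seat, 48 mm above the bench; a spring washer lies in it, the cap's rim starts 1 mm above it, the stud ends 25 mm above it. Coarse two-start left-hand thread: turned clockwise from above the cap climbs steadily, under 10 mm in all, and is free after 0.36 to 0.46 turn (two or more grasps); it stays up when let go. Lifting it 25 mm more clears the stud.
- parts_tray: Blue open tray 130 x 130 mm, 18 mm high, walls and floor 4 to 6 mm thick (floor top 5 mm above the bench), fixed to the bench. Origin at the centre of its underside.
- buffer_bottle: Plastic bottle with yellow cap, 55 mm across, 112 mm high, upright. Origin at the centre of its underside. To be left alone.
- ph_electrode: Black pen-like electrode lying on the bench, 110 mm long along its own y, 14 mm thick. To be left alone.
- silver_weight: Silver knob weight, 23 mm across, 36 mm high, upright. Origin at the centre of its underside. To be left alone.
Things that resemble listed ones, but are neither listed nor needed, are in the scene too. What is shaped like the red_band_cap but purple is not meant.

How it is judged (in metres and radians):
On the way:
1. the cap is off its thread, upright above the outlet (z of red_band_cap in the frame of outlet above 0.022 m and angle between red_band_cap's own z axis and vertical below 0.3 rad and horizontal distance between red_band_cap and outlet below 0.03 m), for 0.05 s.
At the end, for the whole second after the job is handed in: The cap stands at rest inside the blue tray, open end down (tilt under 0.1 rad), its rim on the tray's floor (within 5 mm) and its centre within 50 mm of the tray's centre along each side (x of red_band_cap in the frame of parts_tray between -0.05 and 0.05 m and y of red_band_cap in the frame of parts_tray between -0.05 and 0.05 m and z of red_band_cap in the frame of parts_tray below 0.01 m and angle between red_band_cap's own z axis and vertical below 0.1 rad and linear speed of red_band_cap below 0.02 m/s); the robot touches nothing.
It fails at once if the cap is forced, cocked or pulled on its thread (over 45 N between cap and gas block) (contact force between red_band_cap and gas_block above 45 N).
It fails at once if the cap is banged or pressed into the tray (over 40 N) (contact force between red_band_cap and parts_tray above 40 N).
It fails at once if the bottle, the electrode or the silver weight is moved by more than 15 mm (distance of any of buffer_bottle, ph_electrode, silver_weight from where it was at the start of the episode above 0.015 m).
It also fails if it takes over 61 s, if anything falls off the work surface, if the arm or the gripper's body presses on something with over 40 N, if the wrist force passes 120 N, or if a joint passes its speed limit or range.

ROBOT

A 6-joint arm with a two-finger parallel gripper is mounted at the origin on a cart in front of the work surface, level with it; the furniture and walls round the work are solid. World frame = base frame: x ahead of the robot, y to its left, z up, the work surface at z = 0. Lengths are in m, angles in degrees, forces in N, time in s.
With the tool pointing down it reaches from about 0.325 to 0.85 m from the base axis. Payload 15.5 kg.
Tool frame: the origin (TCP) lies midway between the tips of the shut fingers; the grasp point (between the pads) lies 19 mm behind it; z points along the fingers, y is the line along which they close (so a half turn about z gives the same grasp; the last joint's range is limited). The gripper opens to 91 mm and grips with 3 to 60 N. Pads are 32 mm wide; open, the fingers measure 118 mm over their backs; the gripper's body (76 mm by 178 mm) begins 60 mm behind the grasp point.
Start: joints at [71.476, 28.281, 77.091, -0, 74.628, -5.472], TCP at [0.141, 0.609, 0.214] pointing down, gripper open.
Joint ranges: [-166.48, 166.48], [-47.26, 123.95], [12.59, 153.08], [-70.14, 250.14], [6.76, 159.57], [-176.63, 176.63]. Speed limits (degrees/s): [108.29, 108.29, 147.25, 172.46, 172.46, 172.46].

INTERFACE

Orientations are given as a 3x3 rotation matrix whose columns are the frame's x, y, z axes.
In Python, from bench import ctrl gives the robot as it stands. The module is installed in compiled form; this text tells all that it offers. Calls block until the motion is done:
- ctrl.goto(position, orientation): joint-space move of the TCP to a pose.
- ctrl.move_l(position, vel=0.15, ori=None, contact_N=None): straight line of the TCP; ori=None keeps the orientation; vel is the mean speed in m/s. With contact_N (N) it stops when the force on the tool has changed by that much, and returns True; else False.
- ctrl.movej(angles): joint-space move.
- ctrl.command_gripper(opening): opening from 0.0 (shut) to 1.0 (fully open); the grip force is fixed at half the most; returns when the fingers have stopped.
- ctrl.sleep(seconds).
- ctrl.ik(position, orientation): joint angles nearest the present ones, or None.
- ctrl.read_camera(name): name is "scene" or "top" or "wrist"; returns the picture (480x640x3 uint8, blue, green, red); there is no depth.
- ctrl.camera_params(name): a dict with "fx", "fy", "cx", "cy" (pixels), "D" ([k1, k2, p1, p2, k3] as OpenCV has them; the pictures are not rectified), "pose" (4x4, takes a point from camera to world coordinates); the wrist camera has in their place "T_tool_cam" (4x4, takes a point from camera to tool coordinates, whose origin is the TCP and whose axes are the flange's). Camera axes: x right, y up, looking along -z (the intrinsics and any distortion apply to the point x, -y, -z); pixel columns grow to the right and rows downward; lengths in m; the calibration is good to about 2 mm. A picture is of the moment at which its call begins: read the wrist's pose just before it. camera_params takes no time and is no camera call.
A pose or a line that the arm cannot do raises ctrl.MotionError and nothing moves.
- ctrl.sign_off(): hands the job in; it is judged then, once.
Readings, each from a call of its own:
- ctrl.current_t(): time.
- ctrl.current_q(): joint angles.
- ctrl.current_dq(): joint speeds.
- ctrl.current_effort(): joint torques, N m.
- ctrl.current_tool_pos(): TCP position.
- ctrl.current_eef_rot(): TCP orientation.
- ctrl.current_contact_force(): force on the tool from outside, world axes, zero at the start.
- ctrl.current_wrist_torque(): the same for the moment, N m.
- ctrl.current_grip_width(): opening from 0.0 (shut) to 1.0 (fully open).
- ctrl.current_grasp_force(): force on a finger pad.
Only numpy, scipy, OpenCV 4.12 (cv2) and the standard library are available. Lean on these libraries where they do the work, as an engineer would, in place of code of your own. Each camera call takes 0.05 s, during which the arm holds its last target. There are 200 camera calls.

## Working session

There is one attempt and no reset: what is moved stays moved. The work goes in short steps, each a Python script; the robot and the scene stay as the last script left them, time stands still between calls to the robot, and variables do not carry over. Pictures are saved under pics/ and viewed, at most 10 in all, crops included, and the job is handed in when it is done.

```bash
mkdir -p pics; python3 - <<'E'
from bench import ctrl
import cv2
for n in("scene","top"):
    cv2.imwrite(f"pics/{n}1.png",ctrl.read_camera(n)); 
    p=ctrl.camera_params(n); print(n,{k:(v if k!='pose' else [[round(float(x),3) for x in r] for r in v]) for k,v in p.items()})
print(ctrl.camera_params("wrist"), ctrl.current_eef_rot(), ctrl.current_t())
E
```

```text
scene {'fx': 560.4345172114765, 'fy': 560.4345172114765, 'cx': 310.58229959392884, 'cy': 246.2821101683423, 'D': array([-0.00432256,  0.        ,  0.        ,  0.        ,  0.        ]), 'pose': [[0.66, 0.564, -0.496, 0.083], [-0.751, 0.501, -0.431, -0.374], [0.005, 0.657, 0.754, 0.729], [0.0, 0.0, 0.0, 1.0]]}
top {'fx': 556.2794330285843, 'fy': 556.2794330285843, 'cx': 315.46108051977154, 'cy': 229.6435012935184, 'D': array([-0.16317607,  0.        ,  0.        ,  0.        ,  0.        ]), 'pose': [[-0.018, 0.999, -0.039, 0.472], [-0.999, -0.017, 0.03, 0.009], [0.029, 0.04, 0.999, 1.174], [0.0, 0.0, 0.0, 1.0]]}
{'fx': 363.7818554083776, 'fy': 363.7818554083776, 'cx': 317.2920704057237, 'cy': 234.88165477595774, 'D': array([-0.01665978,  0.        ,  0.        ,  0.        ,  0.        ]), 'T_tool_cam': array([[ 3.79351508e-04,  9.54938901e-01,  2.96802211e-01,
         8.48333312e-02],
       [ 9.99999880e-01, -4.54462699e-04,  1.84070895e-04,
         4.82425583e-04],
       [ 3.10661992e-04,  2.96802105e-01, -9.54938958e-01,
        -1.71788916e-01],
       [ 0.00000000e+00,  0.00000000e+00,  0.00000000e+00,
         1.00000000e+00]])} [[-9.74163946e-01  2.25841729e-01 -3.45785272e-04]
 [ 2.25841968e-01  9.74163424e-01 -1.01419426e-03]
 [ 1.07803979e-04 -1.06608431e-03 -9.99999426e-01]] 0.1
```

View pics/top1.png

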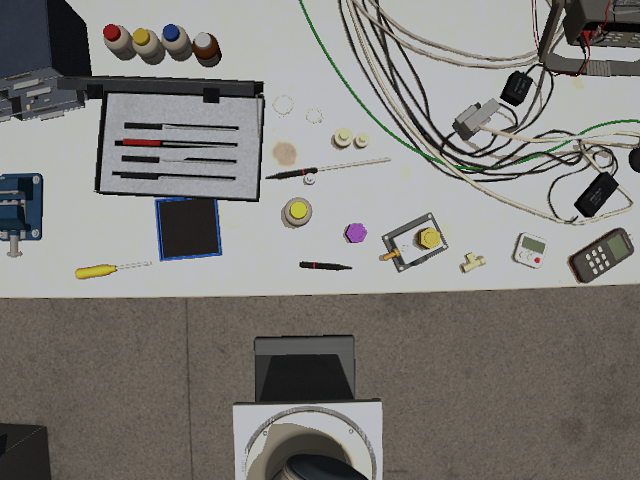

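View pics/scene1.png

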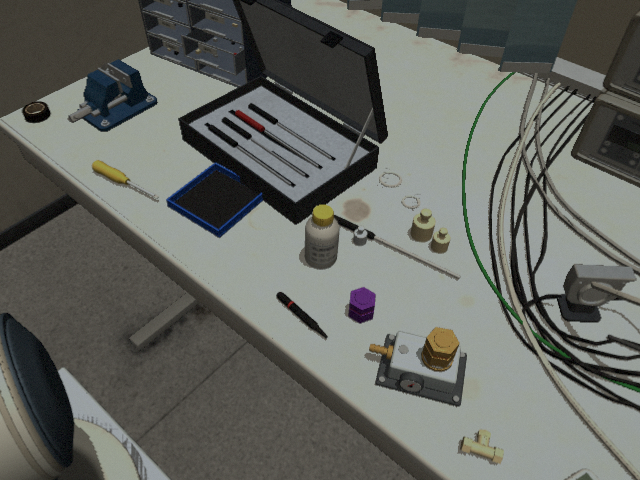

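```bash
cat > h.py <<'E'
from bench import ctrl
import cv2, numpy as np
np.set_printoptions(precision=4,suppress=True)
def cam(n,R=None,p=None):
    c=ctrl.camera_params(n); K=np.array([[c["fx"],0,c["cx"]],[0,c["fy"],c["cy"]],[0,0,1]])
    if n!="wrist": T=np.array(c["pose"])
    else:
        W=np.eye(4); W[:3,:3]=ctrl.current_eef_rot() if R is None else R; W[:3,3]=ctrl.current_tool_pos() if p is None else p
        T=W@np.array(c["T_tool_cam"])
    return K,np.array(c["D"]),T
def pix2w(n,px,z,c=None):
    K,D,T=c or cam(n)
    u=cv2.undistortPoints(np.array(px,float).reshape(-1,1,2),K,D).reshape(-1,2)
    d=np.c_[u[:,0],-u[:,1],-np.ones(len(u))]@T[:3,:3].T
    return T[:3,3]+d*((z-T[2,3])/d[:,2])[:,None]
def R(a):  # tool down, tool y axis at angle a (deg) from world x
    a=np.radians(a); y=np.array([np.cos(a),np.sin(a),0]); z=np.array([0,0,-1.]); return np.c_[np.cross(y,z),y,z]
E
python3 - <<'E'
from h import *
print("cap top",pix2w("top",[(429,234)],.087), pix2w("scene",[(441,340)],.087))
print("tray",pix2w("top",[(156,200),(218,197),(221,255),(161,261)],.018),pix2w("scene",[(213,165),(263,197),(217,234),(168,199)],.018))
print("base corners",pix2w("top",[(384,237),(431,213),(447,247),(398,271)],.006))
print("others top",pix2w("top",[(298,211)],.112),pix2w("top",[(356,233)],.038),pix2w("top",[(310,180)],.036),pix2w("top",[(302,265),(350,267)],.007))
s=cv2.imread("pics/scene1.png")[310:410,360:500]; t=cv2.imread("pics/top1.png")[200:280,330:490]
a=cv2.resize(s,(560,400),interpolation=2);b=cv2.resize(t,(560,280),interpolation=2)
im=np.vstack([a,b]); cv2.imwrite("pics/crop.png",cv2.resize(im,(480,583)))
print(R(0), ctrl.current_eef_rot())
E
```

```text
cap top [[ 0.5025 -0.248   0.087 ]] [[ 0.4956 -0.2458  0.087 ]]
tray [[0.5857 0.3082 0.018 ]
 [0.5894 0.177  0.018 ]
 [0.4684 0.172  0.018 ]
 [0.4578 0.2985 0.018 ]] [[0.581  0.3096 0.018 ]
 [0.5818 0.1757 0.018 ]
 [0.4644 0.1706 0.018 ]
 [0.4637 0.3007 0.018 ]]
base corners [[ 0.5001 -0.1702  0.006 ]
 [ 0.5494 -0.2728  0.006 ]
 [ 0.4762 -0.3057  0.006 ]
 [ 0.4276 -0.1985  0.006 ]]
others top [[0.5503 0.0104 0.112 ]] [[ 0.5086 -0.1076  0.038 ]] [[ 0.6194 -0.0153  0.036 ]] [[ 0.4445  0.0041  0.007 ]
 [ 0.4383 -0.0967  0.007 ]]
[[-0.  1.  0.]
 [ 1.  0.  0.]
 [ 0.  0. -1.]] [[-0.9742  0.2258 -0.0003]
 [ 0.2258  0.9742 -0.001 ]
 [ 0.0001 -0.0011 -1.    ]]
```

View pics/crop.png

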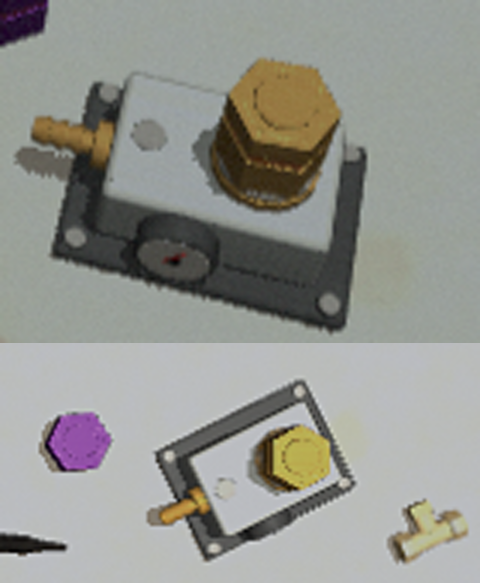

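```bash
python3 - <<'E'
from h import *
ctrl.goto([.499,-.247,.19],R(64))
c=cam("wrist"); print(ctrl.current_tool_pos(),ctrl.current_q(),ctrl.current_t(),ctrl.current_contact_force())
im=ctrl.read_camera("wrist"); cv2.imwrite("pics/w1.png",im); np.save("w1.npy",np.array([*c[0].ravel(),*c[1],*c[2].ravel()]))
E
```

```text
[ 0.4993 -0.2465  0.19  ] [-32.4249  24.2595  88.6065   0.0064  67.1318 -96.4688] 3.3417 [ 0.1278  0.1854 -0.1493]
```

View pics/w1.png

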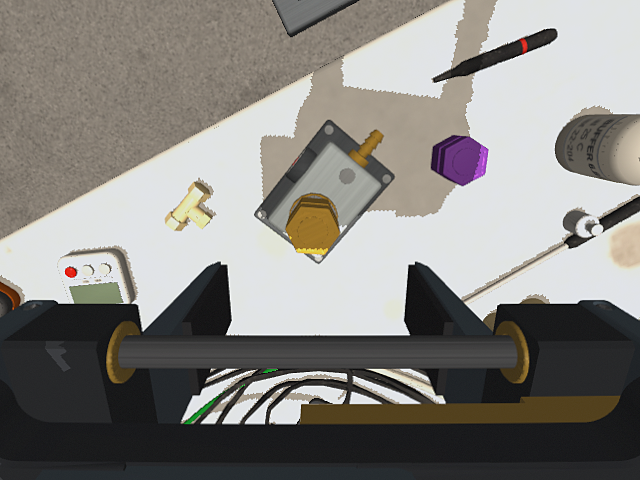

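```bash
python3 - <<'E'
import cv2
im=cv2.imread("pics/w1.png")[180:270,270:360]; cv2.imwrite("pics/w1c.png",cv2.resize(im,(540,540),interpolation=cv2.INTER_CUBIC))
E
```

```text
(no output)
```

View pics/w1c.png

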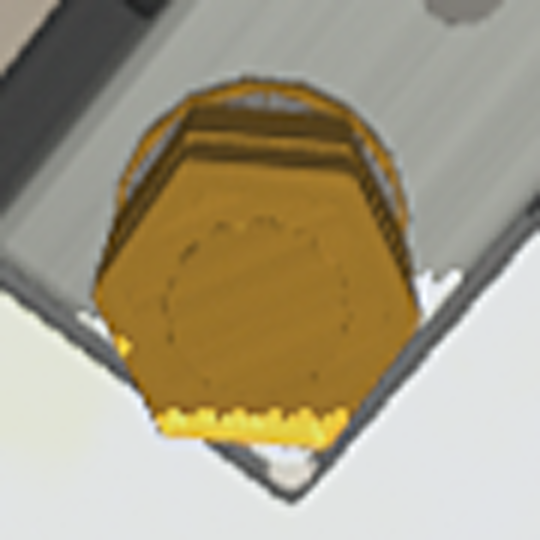

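```bash
python3 - <<'E'
from h import *
d=np.load("w1.npy"); c=(d[:9].reshape(3,3),d[9:14],d[14:].reshape(4,4))
px=np.array([(95,292),(185,152),(355,165),(419,317),(330,445),(158,430)])/6+[270,180]
w=pix2w("wrist",px,.087,c)[:,:2]; m=w.mean(0); v=w-m
print(m,np.linalg.norm(v,axis=1)); a=np.degrees(np.arctan2(v[:,1],v[:,0])); print(a,a%60)
E
```

```text
[ 0.495  -0.2479] [0.0213 0.0221 0.0224 0.0214 0.0222 0.0223]
[-119.624   178.591   119.4807   58.5557   -0.0191  -62.6209] [ 0.376  58.591  59.4807 58.5557 59.9809 57.3791]
```

```bash
cat >> h.py <<'E'
def F(): return np.array(ctrl.current_contact_force())
def st(s=""): print(s,"p",np.array(ctrl.current_tool_pos()),"F",F(),"M",np.array(ctrl.current_wrist_torque()),"gw %.3f gf %.1f t %.2f"%(ctrl.current_grip_width(),ctrl.current_grasp_force(),ctrl.current_t()),flush=True)
def relax(F0,n=3,k=.5/7.5e3,tol=1.5,cmd=None):
    "shift the commanded TCP along the felt force until it is small"
    cmd=np.array(ctrl.current_tool_pos() if cmd is None else cmd)
    for _ in range(n):
        f=F()-F0
        if np.linalg.norm(f)<tol: break
        cmd=cmd+np.clip(k*f,-.001,.001); ctrl.move_l(cmd,vel=.02)
    return cmd
E
python3 - <<'E'
from h import *
ctrl.command_gripper(.65)
ctrl.goto([.495,-.248,.115],R(29)); F0=F(); st("hover")
print(ctrl.move_l([.495,-.248,.054],vel=.06,contact_N=5)); st("down")
ctrl.command_gripper(0); st("closed29")
cmd=relax(F0,4,cmd=[.495,-.248,.054]); st("relaxed"); print(cmd, ctrl.current_q())
np.save("F0.npy",F0); np.save("cmd.npy",cmd)
E
```

```text
hover p [ 0.4952 -0.2482  0.1154] F [0.9027 0.1113 1.3708] M [-0.0342 -0.0102 -0.0238] gw 0.651 gf 0.0 t 4.70
False
down p [ 0.4952 -0.2482  0.0544] F [-0.9404 -0.1384  0.5083] M [-0.0656  0.0169 -0.0139] gw 0.648 gf 0.0 t 5.87
closed29 p [ 0.495  -0.248   0.0541] F [-0.9025 -0.8147  0.8928] M [-0.066   0.0997  0.0271] gw 0.418 gf 30.0 t 6.33
relaxed p [ 0.495 -0.248  0.054] F [ 0.6259 -0.489   1.6426] M [-0.0695 -0.1945 -0.0387] gw 0.412 gf 30.0 t 6.83
[ 0.4948 -0.248   0.054 ] [-32.7966  34.5263  96.5904   0.0004  48.8672 -61.7946]
```

```bash
python3 - <<'E'
from h import *
F0=np.load("F0.npy"); cmd=np.load("cmd.npy")
ctrl.command_gripper(.65); 
ctrl.goto(cmd,R(89)); st("at89")
F0=F(); ctrl.command_gripper(0); st("closed89")
cmd=relax(F0,4,cmd=cmd); st("relaxed"); print(cmd)
# first test turn: 10 deg clockwise, follow by feel
for a in (84,79):
    ctrl.move_l(cmd,vel=.03,ori=R(a)); st(a)
np.save("F0.npy",F0); np.save("cmd.npy",cmd); print(ctrl.current_q())
E
```

```text
at89 p [ 0.4948 -0.248   0.0539] F [ 0.2338 -0.8947  1.0389] M [-0.0222 -0.0029 -0.0437] gw 0.649 gf 0.0 t 8.37
closed89 p [ 0.4948 -0.248   0.0539] F [-0.4192  0.3982  0.9141] M [ 0.0255  0.0216 -0.0346] gw 0.418 gf 30.0 t 8.82
relaxed p [ 0.4948 -0.248   0.0539] F [-0.4192  0.3982  0.9141] M [ 0.0255  0.0216 -0.0346] gw 0.418 gf 30.0 t 8.82
[ 0.4948 -0.248   0.054 ]
84 p [ 0.4949 -0.248   0.054 ] F [-0.4902  1.2537  1.9311] M [ 0.043   0.0451 -0.1243] gw 0.418 gf 30.0 t 9.07
79 p [ 0.4949 -0.248   0.054 ] F [-0.0892 -0.6331  2.8157] M [-0.0241 -0.0438 -0.0142] gw 0.416 gf 30.0 t 9.32
[ -32.7982   34.5226   96.5951    0.003    48.8711 -112.0209]
```

```bash
cat >> h.py <<'E'
def Fa(n=3):
    s=[]
    for _ in range(n): s.append(F()); ctrl.sleep(.02)
    return np.mean(s,0)
def unscrew(a,aend,cmd,F0,rate,step=4):
    "turn clockwise a -> aend following by feel; rate in m/deg"
    while a>aend+.1:
        a-=step; cmd[2]+=rate*step
        ctrl.move_l(cmd,vel=.03,ori=R(a)); f=Fa()-F0
        M=np.array(ctrl.current_wrist_torque())
        print("%.0f z %.2f f %s Mz %.2f rate %.1f um"%(a,cmd[2]*1e3,f.round(1),M[2],rate*1e6),flush=True)
        if np.linalg.norm(f)>9.5: print("STOP"); break
        cmd[2]+=1e-4*f[2]; rate=np.clip(rate+2e-6*f[2],0,8e-5)
        if np.hypot(*f[:2])>2: cmd[:2]+=.6e-4*f[:2]
    return a,cmd,rate
E
python3 - <<'E'
from h import *
F0=np.load("F0.npy"); cmd=np.load("cmd.npy")
f=Fa()-F0; print(f); cmd[2]+=1e-4*f[2]
a,cmd,rate=unscrew(79,19,cmd,F0,4e-5)
np.save("cmd.npy",cmd); print(a,cmd,rate); st()
E
```

```text
[-0.6744  0.4376  1.5472]
75 z 54.28 f [-0.4  1.3  1.1] Mz -0.01 rate 40.0 um
71 z 54.55 f [0.1 1.  0.3] Mz -0.01 rate 42.2 um
67 z 54.75 f [-0.   0.8  0.5] Mz -0.01 rate 42.7 um
63 z 54.98 f [-0.   0.8  0.4] Mz -0.01 rate 43.8 um
59 z 55.19 f [-0.3  1.2 -1.8] Mz 0.02 rate 44.5 um
55 z 55.17 f [-0.3  1.1 -2.1] Mz 0.03 rate 40.8 um
51 z 55.10 f [-0.1  0.9 -2.3] Mz 0.01 rate 36.5 um
47 z 55.01 f [ 0.3  1.3 -0.6] Mz 0.01 rate 32.0 um
43 z 55.08 f [-0.4  1.1 -1.3] Mz 0.00 rate 30.9 um
39 z 55.06 f [-0.1  0.7 -1. ] Mz 0.00 rate 28.4 um
35 z 55.06 f [-0.6  0.4 -0.8] Mz -0.01 rate 26.3 um
31 z 55.08 f [-0.5  0.6 -0.5] Mz -0.02 rate 24.7 um
27 z 55.12 f [-0.1  1.6 -0.3] Mz 0.00 rate 23.7 um
23 z 55.18 f [-1.   1.3  1.6] Mz -0.01 rate 23.0 um
19 z 55.45 f [0.  1.2 1.2] Mz -0.04 rate 26.2 um
19 [ 0.4948 -0.248   0.0556] 2.850117047900923e-05
 p [ 0.4949 -0.248   0.0555] F [-0.7151  0.3041  3.4407] M [-0.0408  0.0225 -0.0435] gw 0.415 gf 30.0 t 13.88
```

```bash
python3 - <<'E'
from h import *
F0=np.load("F0.npy"); cmd=np.load("cmd.npy")
a,cmd,rate=unscrew(19,-85,cmd,F0,2.4e-5,step=5.2)
np.save("cmd.npy",cmd); print(a,cmd,rate); st(); print(ctrl.current_q())
E
```

```text
14 z 55.69 f [0.5 1.5 2.8] Mz -0.02 rate 24.0 um
9 z 56.12 f [-1.3  0.5  1.3] Mz 0.02 rate 29.5 um
3 z 56.42 f [-0.5  0.4  1.4] Mz -0.04 rate 32.1 um
-2 z 56.74 f [-0.7  1.2  0.5] Mz -0.02 rate 35.0 um
-7 z 56.97 f [-0.9  0.2  1.3] Mz 0.03 rate 35.9 um
-12 z 57.30 f [-1.   0.7  1.1] Mz -0.01 rate 38.4 um
-17 z 57.62 f [-1.4  0.5  1.6] Mz 0.02 rate 40.7 um
-23 z 58.02 f [-0.8  1.1  0.3] Mz -0.04 rate 44.0 um
-28 z 58.28 f [-1.   0.6 -0.1] Mz 0.02 rate 44.6 um
-33 z 58.50 f [-0.8  1.   1.3] Mz -0.01 rate 44.4 um
-38 z 58.88 f [-0.5  0.2 -0.1] Mz -0.02 rate 47.1 um
-43 z 59.11 f [-0.   1.  -0.1] Mz -0.01 rate 46.9 um
-49 z 59.35 f [-0.9  0.9  0.9] Mz 0.00 rate 46.7 um
-54 z 59.70 f [-1.2  1.   0.5] Mz -0.01 rate 48.6 um
-59 z 60.00 f [-0.7  0.6 -0.2] Mz 0.00 rate 49.5 um
-64 z 60.23 f [-0.7  1.3  0.5] Mz -0.02 rate 49.0 um
-69 z 60.54 f [-1.1  0.9  0.6] Mz -0.04 rate 50.0 um
-75 z 60.86 f [-0.8  1.9  0. ] Mz -0.03 rate 51.2 um
-80 z 61.13 f [-0.8  1.6  0.5] Mz -0.01 rate 51.3 um
-85 z 61.45 f [-0.7  1.1 -0.5] Mz -0.03 rate 52.2 um
-85.00000000000003 [ 0.4948 -0.2478  0.0614] 5.124718235954739e-05
 p [ 0.4948 -0.2478  0.0614] F [-1.5014  0.4199  1.4297] M [-0.0135  0.2748 -0.0256] gw 0.418 gf 30.0 t 19.88
[-32.7881  33.8619  96.3163   0.0009  49.8279  51.9412]
```

```bash
python3 - <<'E'
from h import *
cmd=np.load("cmd.npy"); a=-85
for dz in (.003,.006,.031):
    t=cmd+[0,0,dz]; h=ctrl.move_l(t,vel=.02,contact_N=5); st((dz,h))
    if h:
        p=np.array(ctrl.current_tool_pos()); ctrl.move_l(p-[0,0,.0005],vel=.02); st("held"); break
E
```

```text
(0.003, False) p [ 0.4949 -0.2479  0.0645] F [-0.0435 -0.1926 -2.2391] M [-0.0716  0.1147 -0.0242] gw 0.414 gf 30.0 t 20.18
(0.006, False) p [ 0.4949 -0.2479  0.0675] F [-0.0337 -0.0633 -1.4729] M [-0.0819  0.129   0.028 ] gw 0.414 gf 30.0 t 20.48
(0.031, False) p [ 0.4947 -0.2478  0.0923] F [-0.1559  0.6099 -1.3021] M [-0.0455  0.1454 -0.0027] gw 0.416 gf 30.0 t 21.88
```

```bash
python3 - <<'E'
from h import *
cmd=np.load("cmd.npy")
ctrl.move_l([cmd[0],cmd[1],.19],vel=.15)
ctrl.goto([.524,.239,.19],R(-90)); st("over")
cv2.imwrite("pics/top2.png",ctrl.read_camera("scene"))
ctrl.move_l([.524,.239,.05],vel=.12); st("low")
cv2.imwrite("pics/w2.png",np.hstack([cv2.resize(ctrl.read_camera(n),(400,300)) for n in("wrist","scene")]))
E
```

```text
over p [0.5244 0.2381 0.19  ] F [ 0.082   0.2738 -1.5009] M [-0.0778  0.1383 -0.0152] gw 0.415 gf 30.0 t 24.45
low p [0.5244 0.2392 0.0507] F [-0.1524  0.3894 -0.7336] M [-0.0476  0.1536 -0.0247] gw 0.419 gf 30.0 t 25.82
```

View pics/w2.png

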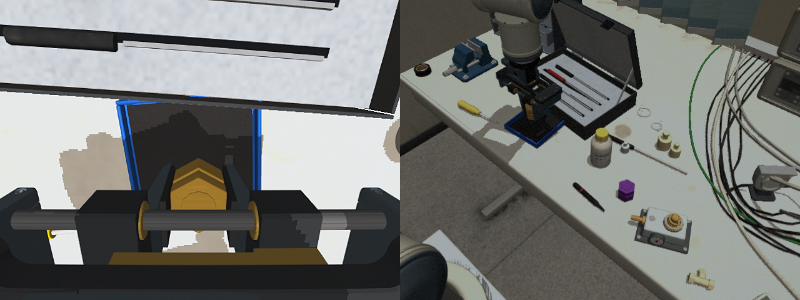

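```bash
python3 - <<'E'
from h import *
h=ctrl.move_l([.524,.239,.016],vel=.06,contact_N=4); st(h)
if not h: h=ctrl.move_l([.524,.239,.006],vel=.012,contact_N=3); st(h)
E
```

```text
False p [0.524  0.239  0.0159] F [-1.1994  0.4151 -0.8379] M [-0.0659  0.1094 -0.0411] gw 0.414 gf 30.0 t 26.63
True p [0.5239 0.239  0.007 ] F [-0.8008  0.2631  7.6878] M [-0.1766  0.2663  0.0473] gw 0.414 gf 30.0 t 27.34
```

```bash
python3 - <<'E'
from h import *
ctrl.move_l([.524,.239,.0073],vel=.01); st("eased")
ctrl.command_gripper(.65); st("open")
ctrl.move_l([.524,.239,.17],vel=.1); st("up")
cv2.imwrite("pics/w3.png",np.hstack([cv2.resize(ctrl.read_camera("wrist"),(400,300)),cv2.resize(ctrl.read_camera("scene")[150:270,130:290],(400,300))]))
E
```

```text
eased p [0.524  0.239  0.0072] F [ 1.0073  0.4384 -1.2213] M [-0.0463  0.1604  0.0084] gw 0.411 gf 30.0 t 27.59
open p [0.524  0.239  0.0073] F [ 0.1277  0.6824 -0.1943] M [-0.0941  0.1742 -0.0299] gw 0.651 gf 0.0 t 28.12
up p [0.5237 0.2389 0.1695] F [ 0.8923  0.364  -1.0959] M [-0.0377  0.1605 -0.0074] gw 0.650 gf 0.0 t 29.89
```

View pics/w3.png

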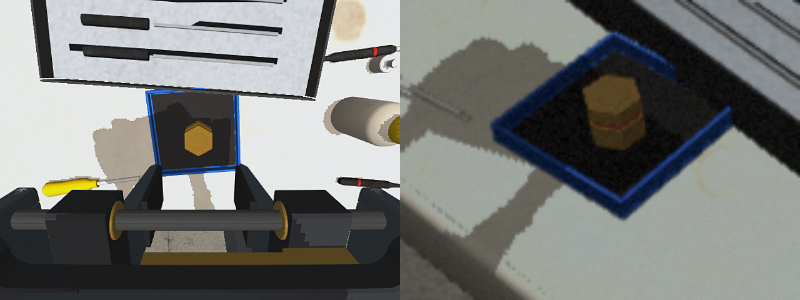

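The left view shows the cap at about (198,138) inside the tray. The right view shows it upright with its red band visible, near the tray's centre. The gripper is clear.

```bash
python3 -c "
from bench import ctrl
print(ctrl.sign_off())"
```

```text
the job is handed in; nothing more can be done
None
```

I unscrewed the red-banded brass cap clockwise and stood it upright, open end down, near the centre of the blue tray. I handed the job in at about 30 s, with forces on the tool staying under about 8 N in my readings; sign-off returned no verdict.

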